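# Roll the sample trolley into its dock

## Task

Park the loaded little trolley in the green dock: push it from behind by its tailboard, without gripping or lifting it, first straight ahead until all four swivel castors trail straight behind, then steer it to the bay and bring it in nose first, middle of the nose to the middle of the buffer. Press it home with a light push of about 8 N so that the buffer just gives, never more than 14 N, then ease off slowly and leave it resting square against the buffer, still touching it, with the castors still trailing straight. Bowl and cup must stay upright on the deck, and everything else on the worktop must be left alone.

Things in the scene. Friction and masses are not known exactly. Their poses are not given: they have to be found in the camera images.
- trolley: small brown wooden trolley on four swivel castors, carrying a white bowl and a white cup, free to roll in any direction; deck 180 mm long (x) by 130 mm wide (y), top 34 mm above the worktop, rims 12 mm high, a dark tailboard across the rear. Origin on the worktop under the deck's middle; +x points to the nose. 0.5 to 0.7 kg plus 0.26 kg load; rolls at about 1 N, more while cocked castors swing round
- trolley_nose (a point): middle of the front face of the trolley's black rubber nose bumper (90 mm wide, 14 mm high), 98 mm ahead of the trolley's origin, 35 mm above the worktop; axes as the trolley's
- trolley_tail (a point): middle of the flat outer face of the dark tailboard (130 mm wide, 8 mm thick, 30 to 70 mm above the worktop), where to push: 90 mm behind the trolley's origin, 50 mm up; axes as the trolley's. Once trailing, the castors hold it to its heading and it hardly slides sideways; two parted fingertips side by side on the board, turned while pushing, turn it
- dock: green steel parking dock fixed to the worktop: upright plate 160 mm wide, 64 mm high, a sprung black rubber buffer bar (100 mm wide, 24 to 48 mm high up) in front of it, and two green lines 150 mm apart painted on the worktop that bound the bay. Origin on the worktop below dock_face; +x points the way the trolley drives in, square to the buffer
- dock_face (a point): middle of the buffer's front face at the buffer's foremost setting, 35 mm above the worktop; axes as the dock's. The buffer is adjustable: its unpressed face really stands anywhere from 0 to 12 mm farther in (+x), which is not measured and has to be felt. Pressed, it gives 1 mm for each 4 N and springs back; the green plate stands 32 mm behind this point
- load_bowl: white tasting bowl, 88 mm across, 52 mm high, standing loose on the front of the trolley; origin at the middle of its underside
- load_cup: white tasting cup, 62 mm across, 60 mm high, standing loose on the rear of the trolley; origin at its underside
- castor_fl (a joint): swivel angle (rad) of the front left castor, its pivot at +62, +45 mm (x, y) from the trolley's origin; 0 when the wheel trails straight behind its pivot, positive when swung anticlockwise from above; turns freely all round. Wheel 20 mm across, trail 12 mm, so it swings behind within about 50 mm of rolling
- castor_fr (a joint): swivel angle (rad) of the front right castor, its pivot at +62, -45 mm (x, y) from the trolley's origin; 0 when the wheel trails straight behind its pivot, positive when swung anticlockwise from above; turns freely all round. Wheel 20 mm across, trail 12 mm, so it swings behind within about 50 mm of rolling
- castor_rl (a joint): swivel angle (rad) of the rear left castor, its pivot at -62, +45 mm (x, y) from the trolley's origin; 0 when the wheel trails straight behind its pivot, positive when swung anticlockwise from above; turns freely all round. Wheel 20 mm across, trail 12 mm, so it swings behind within about 50 mm of rolling
- castor_rr (a joint): swivel angle (rad) of the rear right castor, its pivot at -62, -45 mm (x, y) from the trolley's origin; 0 when the wheel trails straight behind its pivot, positive when swung anticlockwise from above; turns freely all round. Wheel 20 mm across, trail 12 mm, so it swings behind within about 50 mm of rolling
- timer: blue kitchen timer, 76 mm wide, 60 mm high, bystander to be left alone; origin at its underside
- mug: white mug, 82 mm across, 100 mm high, bystander to be left alone; origin at its underside
- saucer: white saucer, 100 mm across, bystander to be left alone; origin at its underside
- cup: white tasting cup, 62 mm across, 60 mm high, bystander to be left alone; origin at its underside
- round_tin: round pale tin, 103 mm across, 124 mm high, bystander to be left alone; origin at its underside

How it is judged (in metres and radians):
On the way, in this order (a step that is already met when the one before it is completed fails the run):
1. all four castors trail straight behind (within 0.3 rad) after the trolley has rolled at least 30 mm, its nose still more than 60 mm from the buffer ((value of joint castor_fl between -0.3 and 0.3 rad or value of joint castor_fl between -6.5832 and -5.9832 rad or value of joint castor_fl between 5.9832 and 6.5832 rad) and (value of joint castor_fr between -0.3 and 0.3 rad or value of joint castor_fr between -6.5832 and -5.9832 rad or value of joint castor_fr between 5.9832 and 6.5832 rad) and (value of joint castor_rl between -0.3 and 0.3 rad or value of joint castor_rl between -6.5832 and -5.9832 rad or value of joint castor_rl between 5.9832 and 6.5832 rad) and (value of joint castor_rr between -0.3 and 0.3 rad or value of joint castor_rr between -6.5832 and -5.9832 rad or value of joint castor_rr between 5.9832 and 6.5832 rad) and distance of trolley from where it was at the start of the episode above 0.03 m and horizontal distance between trolley_nose and dock_face above 0.06 m), for 0.1 s.
2. the trolley's nose presses the buffer with more than 4 N, within 12 mm of its middle (contact force between trolley and dock above 4 N and y of trolley_nose in the frame of dock between -0.012 and 0.012 m), for 0.1 s.
At the end, for the whole second after the job is handed in: The trolley rests in touch with the buffer (more than 0.05 N): nose between 4 mm short of and 18 mm past the buffer's foremost setting, within 12 mm of its middle, square within 0.1 rad, all castors within 0.4 rad of trailing straight, at rest; bowl and cup upright on the deck (y of trolley_nose in the frame of dock between -0.012 and 0.012 m and x of trolley_nose in the frame of dock between -0.004 and 0.018 m and angle between the x axis of trolley and the x axis of dock, either way round below 0.1 rad and (value of joint castor_fl between -0.4 and 0.4 rad or value of joint castor_fl between -6.6832 and -5.8832 rad or value of joint castor_fl between 5.8832 and 6.6832 rad) and (value of joint castor_fr between -0.4 and 0.4 rad or value of joint castor_fr between -6.6832 and -5.8832 rad or value of joint castor_fr between 5.8832 and 6.6832 rad) and (value of joint castor_rl between -0.4 and 0.4 rad or value of joint castor_rl between -6.6832 and -5.8832 rad or value of joint castor_rl between 5.8832 and 6.6832 rad) and (value of joint castor_rr between -0.4 and 0.4 rad or value of joint castor_rr between -6.6832 and -5.8832 rad or value of joint castor_rr between 5.8832 and 6.6832 rad) and linear speed of trolley below 0.01 m/s and contact force between trolley and dock above 0.05 N and angle between each of load_bowl, load_cup's own z axis and vertical below 0.2 rad and horizontal distance between each of load_bowl, load_cup and trolley below 0.085 m and height (world z) of load_bowl between 0.025 and 0.045 m and height (world z) of load_cup between 0.025 and 0.045 m).
It fails at once if the buffer is pressed with more than 14 N (contact force between trolley and dock above 14 N).
It fails at once if the trolley is gripped or shoved (more than 20 N between fingers and trolley) (contact force between the fingers and trolley above 20 N).
It fails at once if the trolley is lifted or tipped (height (world z) of trolley above 0.012 m or angle between trolley's own z axis and vertical above 0.15 rad).
It fails at once if bowl or cup tips over (angle between any of load_bowl, load_cup's own z axis and vertical above 0.5 rad).
It fails at once if a bystander is moved by more than 15 mm (distance of any of timer, mug, saucer, cup, round_tin from where it was at the start of the episode above 0.015 m).
It also fails if it takes over 67 s, if anything falls off the work surface, if the arm or the gripper's body presses on something with over 40 N, if the wrist force passes 120 N, or if a joint passes its speed limit or range.

## Robot

A 6-joint arm with a two-finger parallel gripper is mounted at the origin on a cart in front of the work surface, level with it; the furniture and walls round the work are solid. World frame = base frame: x ahead of the robot, y to its left, z up, the work surface at z = 0. Lengths are in mm, angles in rad, forces in N, time in s.
With the tool pointing down it reaches from about 275 to 850 mm from the base axis. Payload 5.2 kg.
Tool frame: the origin (TCP) lies between the finger pads; the fingertips stand 17 mm ahead of it and the grasp point (between the pads) lies 2 mm behind it (arm.nose_length is the distance from the TCP to the fingertips, in mm); z points along the fingers, y is the direction in which the jaws open and shut (so a half turn about z gives the same grasp; the last joint's range is limited). The gripper opens to 85 mm and grips with 20 to 120 N. Pads are 22 mm wide; open, the fingers measure 114 mm over their backs; the gripper's body (76 mm by 85 mm) begins 54 mm behind the grasp point. The pads swing forward as they close: fully open they stand 13 mm farther back than shut.
Start: joints at [-1.377, 0.259, 1.535, -0, 1.348, -0.203], TCP at [212.579, -507.263, 248.31] pointing down, gripper open.
Joint ranges: [-3.14, 3.14], [-0.91, 2.08], [0.19, 2.58], [-1.22, 4.36], [0.22, 2.71], [-3.12, 3.12]. Speed limits (rad/s): [2.57, 2.57, 3.14, 3.14, 3.14, 3.14].

## Interface

Orientations are given as a rotation vector (axis times angle).
In Python, from station import arm gives the robot as it stands.
- The arm moves only by the tool play_rows, never from a script. Its argument "increments" is a list of rows, each a list of 5 numbers: the shift along the world's x, y, z in mm, then the turn about the world's z in rad, then the closure, from 0 (fully open) to 1 (shut). In form: [[x, y, z, spin, grip], ...]. A call has 1 to 5 rows; each row is the pose to reach, as a shift and turn from the pose commanded when the call began; what a row does not reach only later rows make up. A row lasts 1/10 s, in which the tool goes at most 50 mm and 8.59 degrees, less where a joint would pass 70% of its speed; a pose out of reach is approached as far as the arm can. A call with a gripper value outside its range is refused whole. The fingers move at their own pace and stop on an object; "grip_force" is the grip in N (left out, the last holds). Time passes only in rows, so rows that repeat a pose let the fingers close. It gives the time, the measured TCP pose, the force and the opening at its end, in the units of the state.
- arm.sense(): the state, without advancing time (a new reading comes with each control period).
- arm.snapshot(name): name is "scene" or "side" or "wrist"; returns a dict with "pixels" (384x512x3 uint8, red, green, blue), "fovy" (degrees; the focal length in pixels is half the picture's height over the tangent of half this angle, whatever the lens; pixels are square), "cx", "cy" (the principal point, pixels), "position" and "orientation" of the camera in the world. Camera axes: x right, y up, looking along -z (the intrinsics and any distortion apply to the point x, -y, -z); pixel columns grow to the right and rows downward; lengths in mm; the calibration is good to about 2 mm. A picture is of the moment at which its call begins. There is no depth.
- arm.finish_job(): hands the job in, once; it reports no verdict.
The state is a dict: "time_s": time; "joint_pos": joint angles; "qd": joint speeds; "tau": joint torques, N m; "tcp_pos": TCP position; "orientation": TCP orientation; "wrist_force": force on the tool from outside, world axes, zero at the start; "ft_torque": the same for the moment, N m; "finger_gap": opening from 0.0 (shut) to 1.0 (fully open).
Only numpy, scipy, OpenCV 4.12 (cv2) and the standard library are available. Lean on these libraries where they do the work, as an engineer would, in place of code of your own. Each camera call takes 0.05 s, during which the arm holds its last target.

## Working session

There is one attempt and no reset: what is moved stays moved. The work goes in short steps, Python scripts to look and compute and a tool call to move; the robot and the scene stay as the last step left them, time stands still between calls to the robot, and variables do not carry over. Pictures are saved under pics/ and viewed, and the job is handed in when it is done.

Besides the shell and the picture viewer there is one more tool, called by a JSON object that holds its "name" and its "arguments". play_rows: Moves the arm, as the interface text tells. Its arguments: {"type":"object","properties":{"increments":{"type":"array"},"grip_force":{"type":"number"}},"required":["increments"]}

```bash
ls; mkdir -p pics; python3 - <<'E'
from station import arm
import cv2
print(arm.sense())
for n in ["scene","side","wrist"]:
    s=arm.snapshot(n)
    cv2.imwrite(f"pics/{n}0.png",s["pixels"][:,:,::-1])
    print(n,{k:v for k,v in s.items() if k!="pixels"})
E
```

```text
pics
{'time_s': 0.0, 'joint_pos': array([-1.37678042e+00,  2.59343504e-01,  1.53612153e+00,  3.08031955e-06,
        1.34799119e+00, -2.02831855e-01]), 'qd': array([-1.70952472e-03, -4.74738477e-03,  2.37107585e-05, -1.49030178e-03,
        2.39999764e-04,  6.54371526e-04]), 'tau': array([ 1.09837463e-03, -4.46027219e+01, -2.90568137e+01, -5.07130756e-05,
        1.16145666e-02,  5.46494604e-06]), 'tcp_pos': array([ 212.48786056, -506.74074711,  247.45896427]), 'orientation': array([-3.07812309e+00, -6.18916120e-01, -1.76108204e-05]), 'wrist_force': array([-0.53166603, -0.10681099,  0.3408255 ]), 'ft_torque': array([ 0.0171243 , -0.00150529,  0.02378093]), 'finger_gap': 1.0020300770454142}
scene {'fovy': 50.11103209963019, 'cx': 250.40525256977946, 'cy': 192.00883705830287, 'position': array([-151.21589983,  611.28718853, 1148.57148725]), 'orientation': array([ 0.38328812, -0.74175179, -2.05571261])}
side {'fovy': 48.782749149361436, 'cx': 256.17745808434677, 'cy': 195.7435744384033, 'position': array([  76.49723103, 1367.62703667,  654.76753983]), 'orientation': array([ 0.29424513, -1.54199887, -2.34883696])}
wrist {'fovy': 64.26690029726348, 'cx': 257.3509205332034, 'cy': 194.1078594116861, 'position': array([ 283.13925216, -477.25303507,  373.86791069]), 'orientation': array([-0.26839893,  0.1797288 , -1.16398015])}
```

View pics/scene0.png

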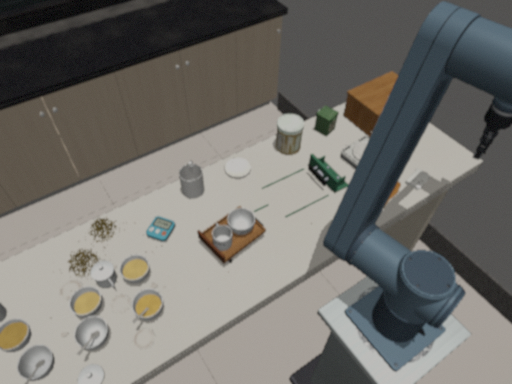

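View pics/side0.png

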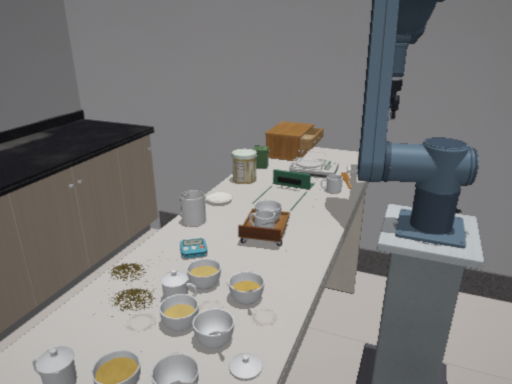

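View pics/wrist0.png

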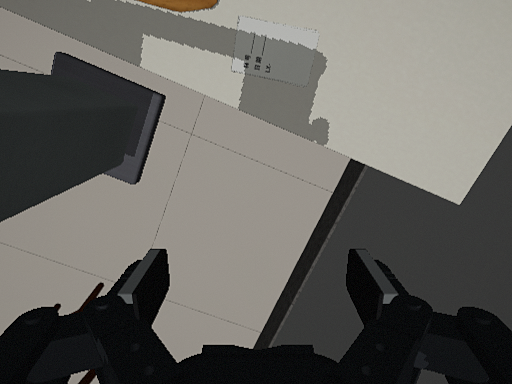

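```bash
cat > h.py <<'E'
import numpy as np, cv2
from scipy.spatial.transform import Rotation as R
from station import arm
def snap(n,f=None):
    s=arm.snapshot(n)
    if f: cv2.imwrite(f"pics/{f}.png",s["pixels"][:,:,::-1]); import pickle; pickle.dump(s,open(f"pics/{f}.pkl","wb"))
    return s
def load(f):
    import pickle; return pickle.load(open(f"pics/{f}.pkl","rb"))
def foc(s): return s["pixels"].shape[0]/2/np.tan(np.radians(s["fovy"])/2)
def px2w(s,u,v,z):
    f=foc(s); d=np.array([(u-s["cx"])/f,-(v-s["cy"])/f,-1.]); d=R.from_rotvec(s["orientation"]).apply(d)
    p=s["position"]; return p+d*(z-p[2])/d[2]
def w2px(s,P):
    q=R.from_rotvec(s["orientation"]).inv().apply(np.atleast_2d(P)-s["position"]); f=foc(s)
    return np.c_[s["cx"]+f*q[:,0]/-q[:,2], s["cy"]-f*q[:,1]/-q[:,2]]
def crop(s,f,u0,v0,u1,v1,k):
    im=s["pixels"][v0:v1,u0:u1,::-1]
    cv2.imwrite(f"pics/{f}.png",cv2.resize(im,None,fx=k,fy=k,interpolation=cv2.INTER_CUBIC))
E
python3 - <<'E'
from h import *
s=snap("scene","sc1"); crop(s,"sc1c",190,100,350,270,4.5 and 3.5)
crop(s,"sc1t",190,195,275,270,8); crop(s,"sc1d",255,145,350,220,8)
s=snap("side","si1"); crop(s,"si1t",225,190,300,250,8); crop(s,"si1d",225,150,325,225,8)
E
```

```text
(no output)
```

View pics/sc1t.png

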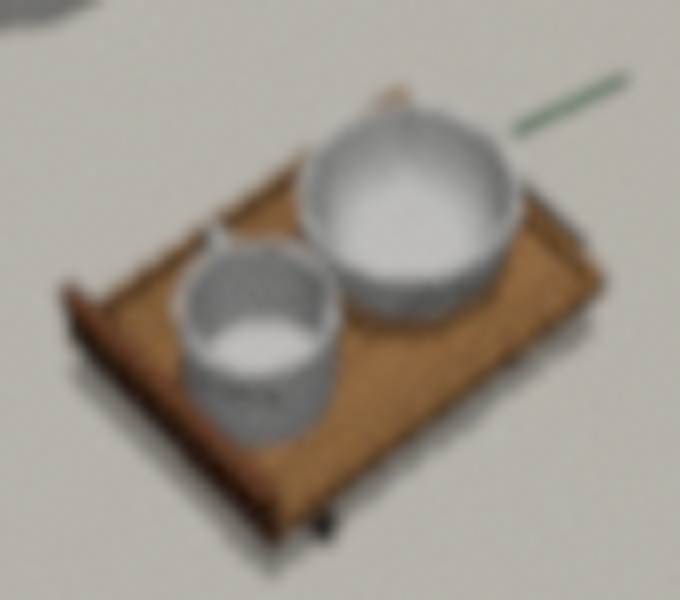

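View pics/sc1d.png

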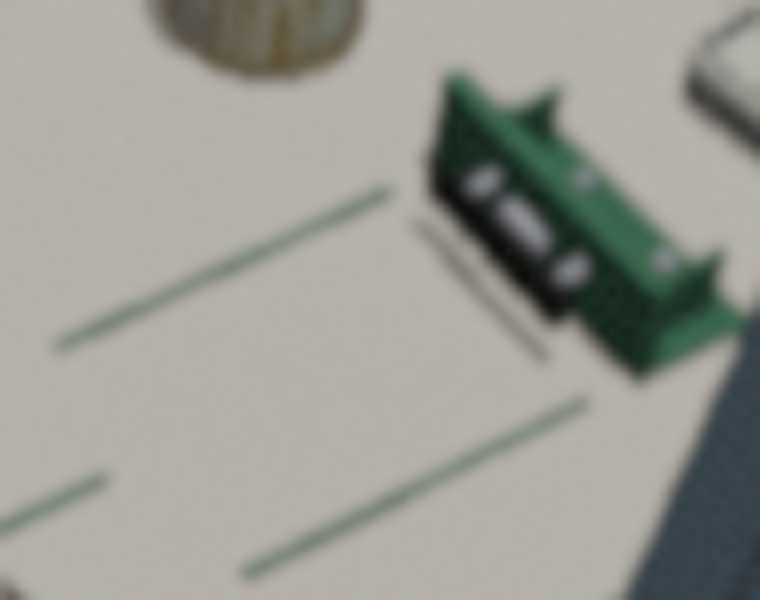

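View pics/si1t.png

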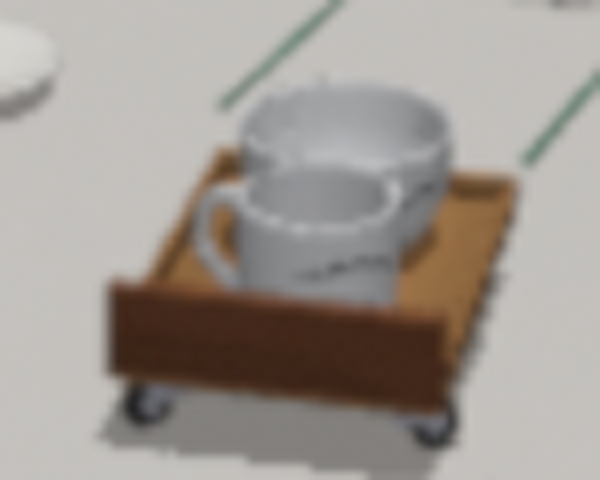

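View pics/si1d.png

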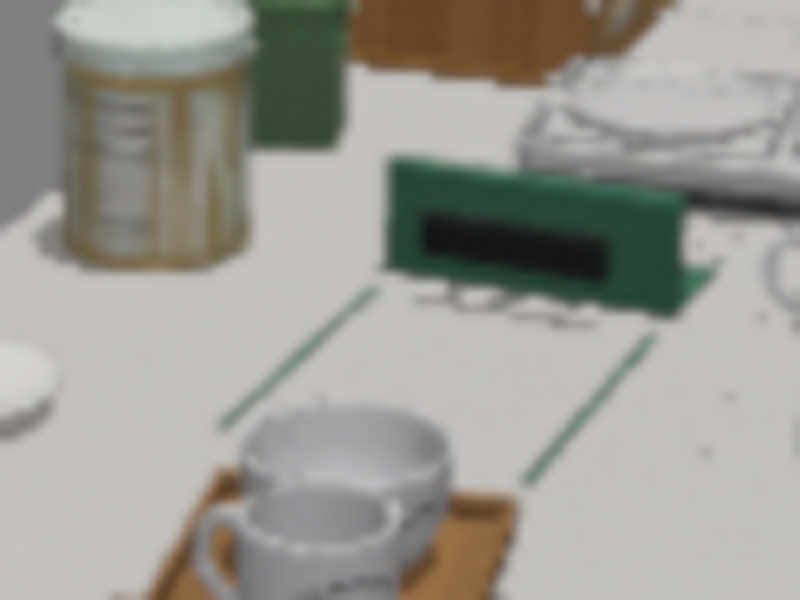

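```bash
python3 - <<'E'
from h import *
S=load("sc1"); D=load("si1")
def P(s,off,U,V,z): return px2w(s,(U+.5)/8-.5+off[0],(V+.5)/8-.5+off[1],z).round(1)
print("tail scene",P(S,(190,195),65,290,70),P(S,(190,195),280,520,70))
print("tail side top",P(D,(225,190),110,285,70),P(D,(225,190),447,320,70))
print("tail side bot",P(D,(225,190),110,375,30),P(D,(225,190),445,410,30))
print("front scene rim top right", P(S,(190,195),605,275,46), P(S,(190,195),395,90,46))
print("front side rim", P(D,(225,190),220,152,46),P(D,(225,190),517,180,46))
o=(255,145)
A=[P(S,o,60,348,0),P(S,o,390,190,0)];B=[P(S,o,248,573,0),P(S,o,588,400,0)];C=[P(S,o,0,530,0),P(S,o,105,478,0)]
print("lines",A,B,C)
print("3rd", P(S,(190,195),515,132,0),P(S,(190,195),625,75,0))
o=(225,150)
print("side lines",P(D,o,222,428,0),P(D,o,377,288,0),P(D,o,527,482,0),P(D,o,655,335,0))
print("buffer side",P(D,o,422,212,48),P(D,o,608,240,48),P(D,o,605,280,24),P(D,o,422,255,24))
print("plate top side",P(D,o,390,158,64),P(D,o,684,195,64))
o=(255,145)
print("plate top sc",P(S,o,455,75,64),P(S,o,650,285,64))
print("shadow line",P(S,o,418,222,0),P(S,o,545,358,0))
print("buffer sc bot",P(S,o,432,190,24),P(S,o,560,320,24))
E
```

```text
tail scene [538.6 337.   70. ] [404.  320.3  70. ]
tail side top [542.2 339.9  70. ] [416.3 319.4  70. ]
tail side bot [544.1 337.3  30. ] [417.4 315.5  30. ]
front scene rim top right [440.3 145.2  46. ] [566.2 165.2  46. ]
front side rim [567.6 169.1  46. ] [442.8 148.6  46. ]
lines [array([618.4,  32. ,   0. ]), array([ 612.7, -155.2,    0. ])] [array([469.7,  36.4,   0. ]), array([ 462.5, -149.7,    0. ])] [array([547.8, 112.9,   0. ]), array([546. ,  58.1,   0. ])]
3rd [548.1 115.3   0. ] [547.3  57.1   0. ]
side lines [622.   33.5   0. ] [ 613.7 -157.4    0. ] [472.   36.9  -0. ] [ 464.2 -150.2    0. ]
buffer side [ 587.8 -150.1   48. ] [ 489.8 -147.4   48. ] [ 492.1 -153.7   24. ] [ 587.9 -152.    24. ]
plate top side [ 615.  -177.7   64. ] [ 461.1 -181.1   64. ]
plate top sc [ 610.5 -182.9   64. ] [ 463.  -172.7   64. ]
shadow line [ 589.3 -153.5    0. ] [ 492.1 -149.5    0. ]
buffer sc bot [ 586.  -155.6   24. ] [ 492.1 -153.7   24. ]
```

```bash
python3 - <<'E'
from h import *
S=load("sc1")
for n,u,v,z in [("timer",160,229,30),("mug",192,182,50),("saucer",238,168,5),("tin",289,135,60),("bowl135",135,270,30),("bowl150",148,306,30),("pot103",103,272,40),("cup",345,185,30)]: print(n,px2w(S,u,v,z).round(0))
print(arm.nose_length)
s=load("sc1"); W=arm.snapshot("wrist"); r=R.from_rotvec(W["orientation"]); T=R.from_rotvec(arm.sense()["orientation"])
print("cam look in tool",T.inv().apply(r.apply([0,0,-1])),"up",T.inv().apply(r.apply([0,1,0])),"pos",T.inv().apply(W["position"]-arm.sense()["tcp_pos"]))
E
```

```text
timer [638. 426.  30.]
mug [743. 248.  50.]
saucer [746.  54.   5.]
tin [ 741. -178.   60.]
bowl135 [544. 555.  30.]
bowl150 [416. 571.  30.]
pot103 [584. 638.  40.]
cup [ 447. -210.   30.]
17.0
cam look in tool [-3.00476939e-01  4.66233358e-04  9.53788966e-01] up [ 9.53789025e-01 -1.92648108e-04  3.00477052e-01] pos [  76.64059273   -0.2060666  -126.17513839]
```

{"name": "play_rows", "arguments": {"increments": [[13, 44, 0, 0.067, 0], [26, 88, 0, 0.134, 0], [39, 132, 0, 0.2, 0], [52, 176, 0, 0.267, 0], [65, 220, 0, 0.333, 0]]}}

```text
time_s: 0.8
tcp_pos: [277.7, -285.5, 248.3]
orientation: [2.933, 1.124, 0.0]
wrist_force: [0.9, -0.1, 0.2]
finger_gap: 0.998
```

{"name": "play_rows", "arguments": {"increments": [[13, 44, 0, 0.067, 0], [26, 88, 0, 0.134, 0], [39, 132, 0, 0.2, 0], [52, 176, 0, 0.267, 0], [65, 220, 0, 0.333, 0]]}}

```text
time_s: 1.3
tcp_pos: [342.7, -65.6, 248.7]
orientation: [2.706, 1.594, 0.001]
wrist_force: [0.1, -0.8, -0.2]
finger_gap: 0.999
```

{"name": "play_rows", "arguments": {"increments": [[13, 44, 0, 0.067, 0], [26, 88, 0, 0.134, 0], [39, 132, 0, 0.2, 0], [52, 176, 0, 0.267, 0], [65, 220, 0, 0.333, 0]]}}

```text
time_s: 1.8
tcp_pos: [407.7, 154.9, 248.5]
orientation: [2.403, 2.022, 0.001]
wrist_force: [1.1, -0.0, -0.0]
finger_gap: 1.002
```

{"name": "play_rows", "arguments": {"increments": [[13, 44, 0, 0.067, 0], [26, 88, 0, 0.134, 0], [39, 132, 0, 0.2, 0], [52, 176, 0, 0.267, 0], [65, 220, 0, 0.335, 0]]}}

```text
time_s: 2.3
tcp_pos: [472.7, 374.8, 248.2]
orientation: [2.033, 2.395, -0.0]
wrist_force: [1.1, -0.9, 0.1]
finger_gap: 0.999
```

```bash
python3 - <<'E'
from h import *
s=snap("wrist","w2")
s=snap("scene","sc2")
E
```

```text
(no output)
```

View pics/w2.png

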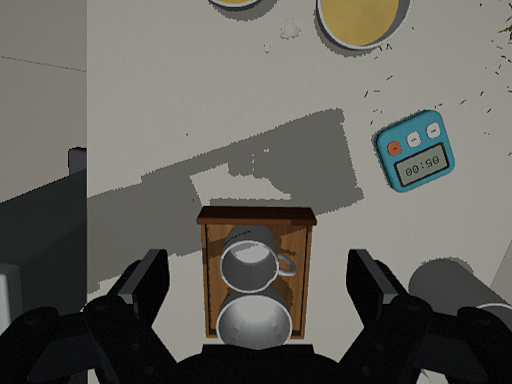

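View pics/sc2.png

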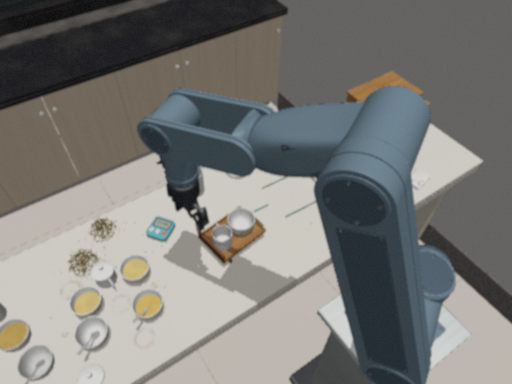

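```bash
python3 - <<'E'
from h import *
s=load("w2"); crop(s,"w2c",185,195,330,345,4)
E
```

```text
(no output)
```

View pics/w2c.png

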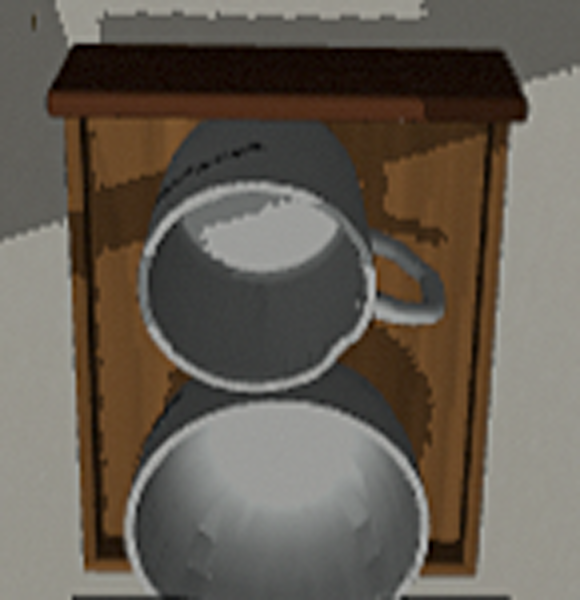

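```bash
python3 - <<'E'
from h import *
s=load("w2")
def P(U,V,z): return px2w(s,(U+.5)/4-.5+185,(V+.5)/4-.5+195,z)
for a,b,z in [((48,97),(527,103),70),((72,44),(503,50),30),((86,572),(475,572),46)]:
    p,q=P(*a,z),P(*b,z); d=q-p; m=(p+q)/2
    print(p.round(1),q.round(1),"mid",m.round(1),"w",np.linalg.norm(d).round(1),"ang",np.arctan2(d[1],d[0]).round(3))
print(arm.sense()["tcp_pos"],arm.sense()["orientation"],arm.sense()["wrist_force"])
E
```

```text
[415.9 317.8  70. ] [542.8 337.1  70. ] mid [479.4 327.4  70. ] w 128.4 ang 0.151
[415.3 318.5  30. ] [542.8 337.7  30. ] mid [479.1 328.1  30. ] w 128.9 ang 0.149
[442.3 141.2  46. ] [569.1 162.3  46. ] mid [505.7 151.7  46. ] w 128.5 ang 0.165
[473.12250019 377.39343054 246.95803458] [-2.02936227e+00 -2.39638425e+00 -1.65459480e-03] [ 0.30453552 -0.09702905  0.50308541]
```

{"name": "play_rows", "arguments": {"increments": [[0, 0, -45, -0.01, 0], [0, 0, -90, -0.01, 0], [0, 0, -135, -0.01, 0], [0, 0, -175, -0.01, 0], [0, 0, -196, -0.01, 0]]}}

```text
time_s: 2.9
tcp_pos: [470.3, 370.8, 48.6]
orientation: [-2.048, -2.379, 0.009]
wrist_force: [0.1, 0.2, 0.0]
finger_gap: 0.998
```

{"name": "play_rows", "arguments": {"increments": [[1, -7, 0, 0, 0], [2.1, -14, 0, 0, 0], [3.2, -21, 0, 0, 0], [3.9, -26, 0, 0, 0], [3.9, -26, 0, 0, 0]]}}

```text
time_s: 3.4
tcp_pos: [477.5, 346.1, 53.8]
orientation: [2.049, 2.38, 0.003]
wrist_force: [0.2, 0.3, -0.5]
finger_gap: 1.002
```

```bash
python3 - <<'E'
from h import *
print(arm.sense()["tcp_pos"],arm.sense()["wrist_force"])
s=snap("wrist","w3")
s=snap("side","si3"); crop(s,"si3c",220,150,320,250,6)
E
```

```text
[477.51004606 346.12831505  53.84673648] [ 0.16418547  0.28980126 -0.45881197]
```

View pics/w3.png

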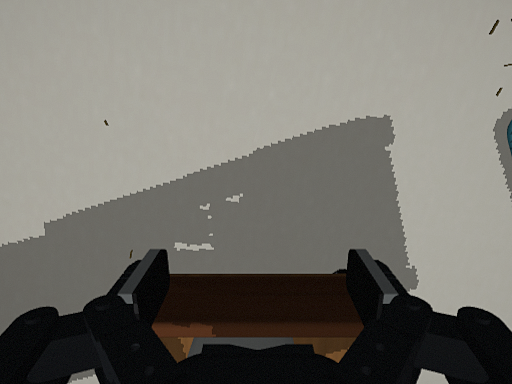

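View pics/si3c.png

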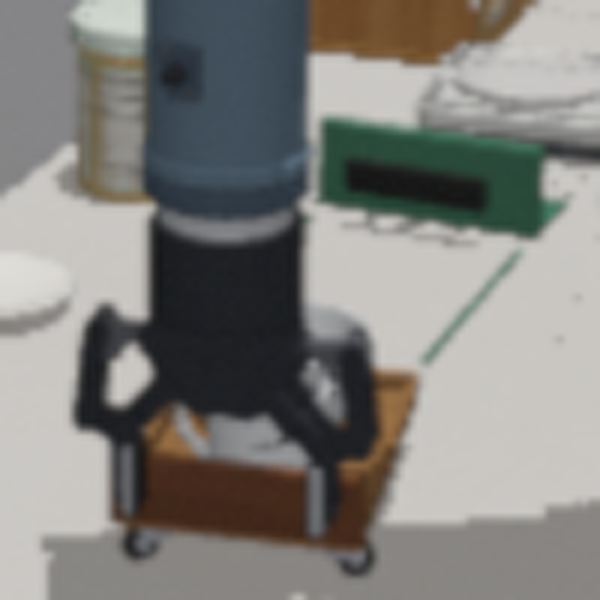

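{"name": "play_rows", "arguments": {"increments": [[0.4, -3, 0, 0, 0], [0.9, -6, 0, 0, 0], [1.3, -8.5, 0, 0, 0], [1.7, -11, 0, 0, 0], [2, -13.5, 0, 0, 0]]}}

```text
time_s: 4.0
tcp_pos: [478.5, 333.2, 52.3]
orientation: [-2.049, -2.382, -0.0]
wrist_force: [0.5, 0.9, 0.9]
finger_gap: 0.999
```

{"name": "play_rows", "arguments": {"increments": [[0.4, -2.5, 0, 0, 0], [0.75, -5, 0, 0, 0], [1.1, -7.5, 0, 0, 0], [1.5, -10, 0, 0, 0], [1.9, -12.5, 0, 0, 0]]}}

```text
time_s: 4.5
tcp_pos: [480.4, 320.5, 52.3]
orientation: [-2.049, -2.382, -0.0]
wrist_force: [-0.3, 1.6, 0.7]
finger_gap: 1.004
```

```bash
python3 - <<'E'
from h import *
print(arm.sense()["tcp_pos"],arm.sense()["wrist_force"],arm.sense()["ft_torque"])
s=snap("wrist","w4")
s=snap("scene","sc4"); crop(s,"sc4c",190,150,320,280,5)
s=snap("side","si4"); crop(s,"si4c",220,150,320,250,6)
E
```

```text
[480.40971125 320.54372773  52.34235096] [-0.27437931  1.5542608   0.69478778] [0.18382466 0.03780253 0.02205639]
```

View pics/w4.png

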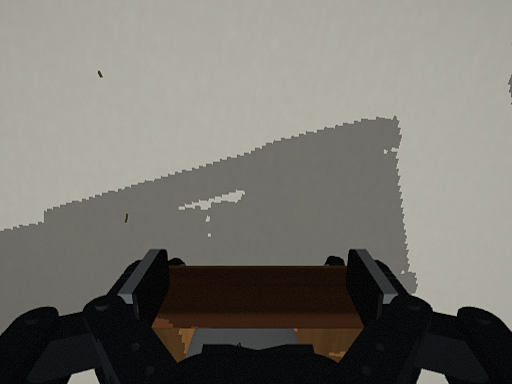

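View pics/sc4c.png

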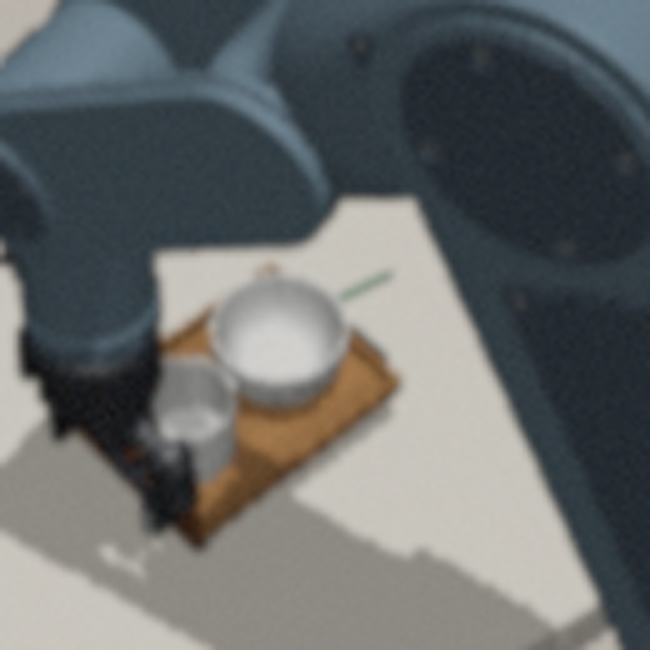

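View pics/si4c.png

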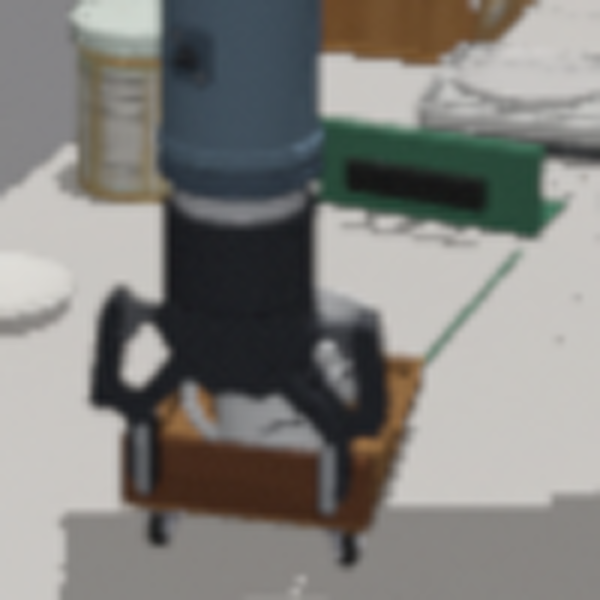

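{"name": "play_rows", "arguments": {"increments": [[0.45, -3, 0, 0, 0], [0.9, -6, 0, 0, 0], [1.35, -9, 0, 0, 0], [1.8, -12, 0, 0, 0], [2.25, -15, 0, 0, 0]]}}

```text
time_s: 5.15
tcp_pos: [482.6, 305.5, 52.3]
orientation: [-2.049, -2.382, 0.0]
wrist_force: [-0.4, 1.2, -0.6]
finger_gap: 0.999
```

{"name": "play_rows", "arguments": {"increments": [[0.45, -3, 0, 0, 0], [0.9, -6, 0, 0, 0], [1.35, -9, 0, 0, 0], [1.8, -12, 0, 0, 0], [2.25, -15, 0, 0, 0]]}}

```text
time_s: 5.65
tcp_pos: [484.9, 290.5, 52.3]
orientation: [-2.049, -2.382, 0.0]
wrist_force: [0.1, 0.4, -0.2]
finger_gap: 1.0
```

```bash
python3 - <<'E'
from h import *
print(arm.sense()["tcp_pos"],arm.sense()["wrist_force"],arm.sense()["ft_torque"])
s=snap("wrist","w5")
s=snap("scene","sc5"); crop(s,"sc5c",190,150,320,280,5)
s=snap("side","si5"); crop(s,"si5c",220,150,320,250,6)
E
```

```text
[484.88394915 290.46909437  52.28184766] [ 0.14846174  0.37613483 -0.15156966] [ 0.25157286  0.01861311 -0.0086623 ]
```

View pics/w5.png

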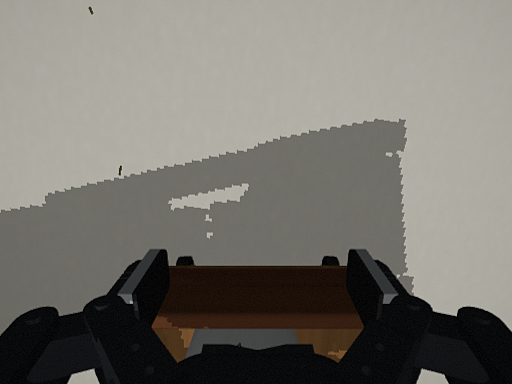

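View pics/sc5c.png

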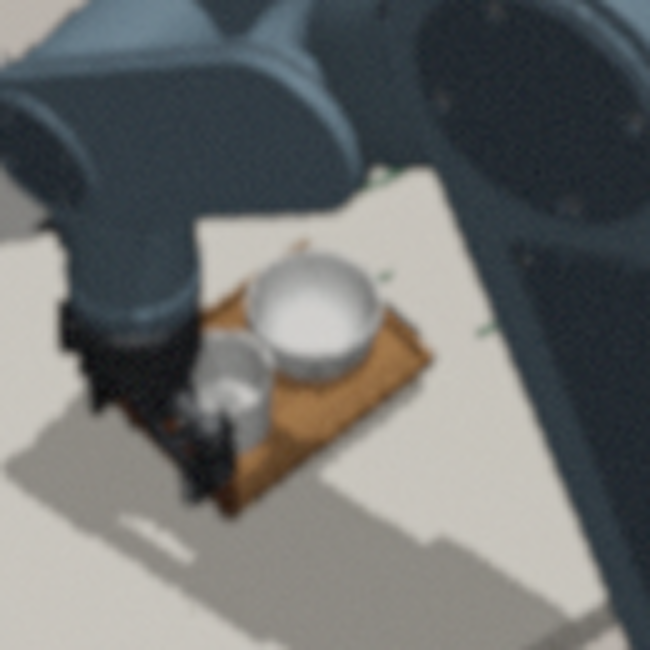

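View pics/si5c.png

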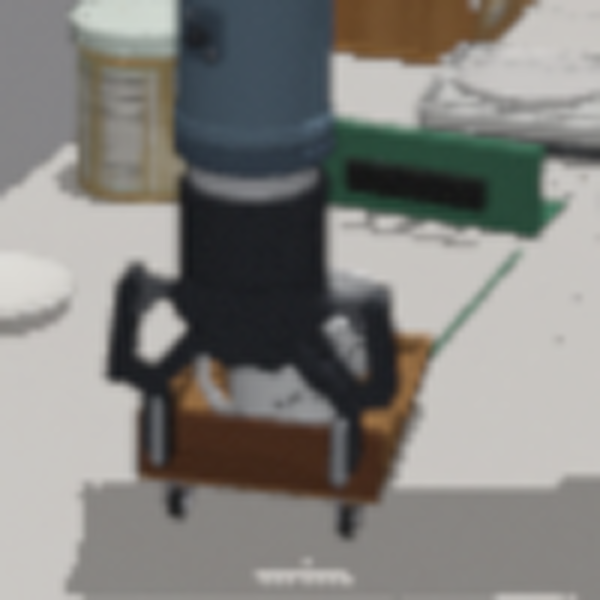

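```bash
cat > plan.py <<'E'
from h import *
PSI=-0.038
def path(o,th0,segs,L,step=4.0,off=101):
    # th in world-relative-to -y toward +x ; segs list of (length, end heading)
    s=0;out=[];o=np.array(o,float);th=th0;ds=0.1;bounds=[]
    ths=[];
    for l,e in segs:
        n=int(round(l/ds)); ths+=list(np.linspace(th,e,n+1)[1:]); th=e
    th=th0; res=[]
    pos=lambda o,t:o-off*np.array([np.sin(t),-np.cos(t)])
    p0=pos(o,th0); 
    for i,t in enumerate(ths):
        o=o+ds*np.array([np.sin(t),-np.cos(t)])
        if (i+1)%int(step/ds)==0: res.append(np.r_[pos(o,t),t,o])
    return p0,np.array(res)
def show(p0,th0,res):
    b=np.r_[p0,th0]
    for k in range(0,len(res),5):
        c=res[k:k+5]; print([[round(r[0]-b[0],2),round(r[1]-b[1],2),0,round(r[2]-b[2],3),0] for r in c],"o",c[-1][3:].round(1),"th",c[-1][2].round(3))
        b=c[-1][:3]
E
python3 - <<'E'
from plan import *
t=arm.sense()["tcp_pos"][:2]; th=0.15
o=t+101*np.array([np.sin(th),-np.cos(th)])
h=0.335+PSI
p0,res=path(o,th,[(12,th),(50,h),(68,h),(80,PSI),(20,PSI)],0)
show(p0,th,res)
for r in res[::5]: print(r[3:].round(1), 545.5+.038*(r[4]-35)-r[3])
E
```

```text
[[np.float64(0.6), np.float64(-3.96), 0, np.float64(0.0), 0], [np.float64(1.2), np.float64(-7.91), 0, np.float64(0.0), 0], [np.float64(1.79), np.float64(-11.87), 0, np.float64(0.0), 0], [np.float64(1.24), np.float64(-16.0), 0, np.float64(0.012), 0], [np.float64(0.74), np.float64(-20.14), 0, np.float64(0.024), 0]] o [503.2 170.7] th 0.174
[[np.float64(-0.45), np.float64(-4.15), 0, np.float64(0.012), 0], [np.float64(-0.86), np.float64(-8.3), 0, np.float64(0.024), 0], [np.float64(-1.22), np.float64(-12.46), 0, np.float64(0.035), 0], [np.float64(-1.52), np.float64(-16.62), 0, np.float64(0.047), 0], [np.float64(-1.78), np.float64(-20.78), 0, np.float64(0.059), 0]] o [507.2 151.1] th 0.232
[[np.float64(-0.21), np.float64(-4.17), 0, np.float64(0.012), 0], [np.float64(-0.37), np.float64(-8.34), 0, np.float64(0.024), 0], [np.float64(-0.48), np.float64(-12.51), 0, np.float64(0.035), 0], [np.float64(-0.55), np.float64(-16.68), 0, np.float64(0.047), 0], [np.float64(-0.56), np.float64(-20.85), 0, np.float64(0.059), 0]] o [512.4 131.8] th 0.291
[[np.float64(0.6), np.float64(-4.0), 0, np.float64(0.
[... 2569 characters left out ...]
 0], [np.float64(3.83), np.float64(-16.07), 0, np.float64(-0.042), 0], [np.float64(3.68), np.float64(-20.06), 0, np.float64(-0.042), 0]] o [542.8 -24.1] th -0.038
[[np.float64(-0.15), np.float64(-4.0), 0, np.float64(0.0), 0], [np.float64(-0.3), np.float64(-7.99), 0, np.float64(0.0), 0]] o [542.5 -32.1] th -0.038
[500.7 186.5] 50.5625877569218
[503.9 166.8] 46.61301719705028
[508.2 147.2] 41.60764006311035
[513.6 128. ] 35.47812367771894
[519.4 108.8] 28.898339995102447
[525.3  89.7] 22.31855631248584
[531.1  70.6] 15.738772629869345
[536.6  51.4] 9.552157344636043
[540.5  31.8] 4.90745870893079
[542.7  11.9] 1.9070792359284496
[543.3  -8.1] 0.5720514768290741
[542.6 -28.1] 0.4982488184205067
```

{"name": "play_rows", "arguments": {"increments": [[0.6, -4, 0, 0, 0], [1.2, -8, 0, 0, 0], [1.8, -12, 0, 0, 0]]}}

```text
time_s: 6.1
tcp_pos: [486.8, 278.5, 52.4]
orientation: [2.049, 2.382, 0.0]
wrist_force: [-0.3, 1.5, 0.8]
finger_gap: 1.003
```

{"name": "play_rows", "arguments": {"increments": [[-0.55, -4.15, 0, 0.012, 0], [-1.05, -8.3, 0, 0.024, 0], [-1.5, -12.4, 0, 0.036, 0], [-1.9, -16.6, 0, 0.047, 0], [-2.25, -20.7, 0, 0.059, 0]]}}

```text
time_s: 6.6
tcp_pos: [484.4, 257.7, 52.4]
orientation: [-1.976, -2.442, 0.0]
wrist_force: [-0.2, 2.1, 0.6]
finger_gap: 0.998
```

```bash
python3 - <<'E'
from h import *
print(arm.sense()["tcp_pos"],arm.sense()["wrist_force"],arm.sense()["ft_torque"])
s=snap("wrist","w6"); crop(s,"w6c",130,230,390,384,3)
s=snap("scene","sc6"); crop(s,"sc6c",190,150,320,280,5)
E
```

```text
[484.35721152 257.65487797  52.3584965 ] [-0.20914946  2.12030553  0.56445758] [ 0.20172108  0.08540402 -0.08190225]
```

View pics/w6c.png

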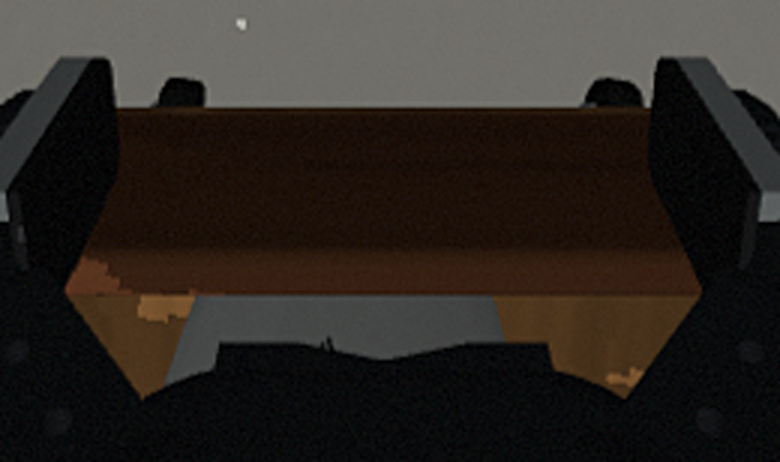

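View pics/sc6c.png

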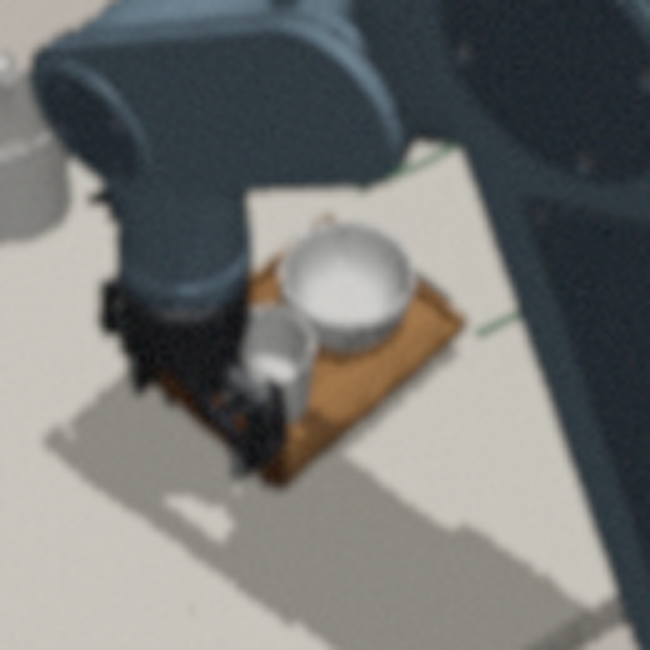

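```bash
python3 - <<'E'
from h import *
from plan import *
t=arm.sense()["tcp_pos"][:2]
def corner(s,f,U,V,k,o,th):
    s=load(f); p=px2w(s,(U+.5)/k-.5+o[0],(V+.5)/k-.5+o[1],46)
    d=np.array([np.sin(th),-np.cos(th)]);l=np.array([np.cos(th),np.sin(th)])
    return p
for f,U,V,th,t in [("sc5",432,357,.15,(484.9,290.5)),("sc6",465,322,.209,(484.36,257.65)),("sc1",None,None,.15,None)]:
    if U: p=corner(None,f,U,V,5,(190,150),th)
    else:
        continue
    d=np.array([np.sin(th),-np.cos(th)]);l=np.array([np.cos(th),np.sin(th)])
    r=p[:2]-np.array(t); print(f,p.round(1),"fwd",r@d,"left",r@l)
E
```

```text
sc5 [446.5  97.4  46. ] fwd 185.15352489337292 left -66.82697215155316
sc6 [457.5  62.3  46. ] fwd 185.53911854099414 left -66.83664726301764
```

```bash
python3 - <<'E'
from plan import *
t=np.array([484.5,257.7]); th=0.209
o=t+101*np.array([np.sin(th),-np.cos(th)])
h=0.335+PSI
print(o)
p0,res=path(o,th,[(30,h),(67,h),(83,PSI),(20,PSI)],0,step=5)
b=np.r_[p0,th]
for k in range(0,len(res),5):
    c=res[k:k+5]
    print([[float(round(r[0]-b[0],1)),float(round(r[1]-b[1],1)),0,float(round(r[2]-b[2],3)),0] for r in c],c[-1][3:].round(1),"err",(545.5+.038*(c[-1][4]-35)-c[-1][3]).round(1)); b=c[-1][:3]
E
```

```text
[505.45565825 158.89787256]
[[-0.4, -5.2, 0, 0.015, 0], [-0.7, -10.4, 0, 0.029, 0], [-0.9, -15.6, 0, 0.044, 0], [-1.0, -20.8, 0, 0.059, 0], [-1.1, -26.0, 0, 0.073, 0]] [511.5 134.7] err 37.7
[[0.0, -5.2, 0, 0.015, 0], [1.5, -10.0, 0, 0.015, 0], [2.9, -14.8, 0, 0.015, 0], [4.4, -19.6, 0, 0.015, 0], [5.9, -24.3, 0, 0.015, 0]] [518.8 110.7] err 29.6
[[1.5, -4.8, 0, 0.0, 0], [2.9, -9.6, 0, 0.0, 0], [4.4, -14.3, 0, 0.0, 0], [5.9, -19.1, 0, 0.0, 0], [7.3, -23.9, 0, 0.0, 0]] [526.1  86.8] err 21.3
[[1.5, -4.8, 0, 0.0, 0], [2.9, -9.6, 0, 0.0, 0], [4.4, -14.3, 0, 0.0, 0], [5.9, -19.1, 0, 0.0, 0], [8.5, -23.6, 0, -0.012, 0]] [533.4  62.9] err 13.1
[[3.3, -4.3, 0, -0.02, 0], [6.5, -8.6, 0, -0.04, 0], [9.7, -13.0, 0, -0.061, 0], [12.7, -17.4, 0, -0.081, 0], [15.7, -21.9, 0, -0.101, 0]] [539.2  38.6] err 6.4
[[2.9, -4.6, 0, -0.02, 0], [5.7, -9.2, 0, -0.04, 0], [8.3, -13.9, 0, -0.061, 0], [10.9, -18.6, 0, -0.081, 0], [13.4, -23.4, 0, -0.101, 0]] [542.6  13.8] err 2.1
[[2.4, -4.8, 0, -0.02, 0], [4.7, -9.7, 0, -0.04, 0], [6.9, -14.7, 0, -0.061, 0], [9.0, -19.6, 0, -0.081, 0], [11.0, -24.6, 0, -0.101, 0]] [543.4 -11.1] err 0.4
[[1.9, -5.1, 0, -0.02, 0], [1.7, -10.1, 0, -0.02, 0], [1.5, -15.0, 0, -0.02, 0], [1.3, -20.0, 0, -0.02, 0], [1.1, -25.0, 0, -0.02, 0]] [542.5 -36.1] err 0.3
```

{"name": "play_rows", "arguments": {"increments": [[-0.4, -5.2, 0, 0.015, 0], [-0.7, -10.4, 0, 0.029, 0], [-0.9, -15.6, 0, 0.044, 0], [-1.0, -20.8, 0, 0.059, 0], [-1.1, -26.0, 0, 0.073, 0]]}}

```text
time_s: 7.2
tcp_pos: [483.2, 231.5, 52.3]
orientation: [-1.886, -2.513, 0.0]
wrist_force: [-0.5, 0.6, 0.7]
finger_gap: 1.001
```

{"name": "play_rows", "arguments": {"increments": [[0.0, -5.2, 0, 0.015, 0], [1.5, -10.0, 0, 0.015, 0], [2.9, -14.8, 0, 0.015, 0], [4.4, -19.6, 0, 0.015, 0], [5.9, -24.3, 0, 0.015, 0]]}}

```text
time_s: 7.7
tcp_pos: [489.5, 207.3, 52.3]
orientation: [1.868, 2.526, 0.0]
wrist_force: [-0.9, 1.0, -0.4]
finger_gap: 0.997
```

{"name": "play_rows", "arguments": {"increments": [[1.5, -4.8, 0, 0, 0], [2.9, -9.6, 0, 0, 0], [4.4, -14.3, 0, 0, 0], [5.9, -19.1, 0, 0, 0], [7.3, -23.9, 0, 0, 0]]}}

```text
time_s: 8.2
tcp_pos: [496.7, 183.4, 52.3]
orientation: [1.868, 2.526, 0.0]
wrist_force: [-0.0, 1.2, -0.7]
finger_gap: 1.0
```

```bash
python3 - <<'E'
from h import *
print(arm.sense()["tcp_pos"],arm.sense()["wrist_force"],arm.sense()["ft_torque"])
s=snap("wrist","w7"); crop(s,"w7c",130,230,390,384,3)
s=snap("scene","sc7"); crop(s,"sc7c",210,120,350,260,5)
s=snap("side","si7"); crop(s,"si7c",220,130,330,240,6)
E
```

```text
[496.67572922 183.43625404  52.31945623] [-0.00572856  1.24179872 -0.73388118] [0.19667977 0.02065208 0.06961293]
```

View pics/w7c.png

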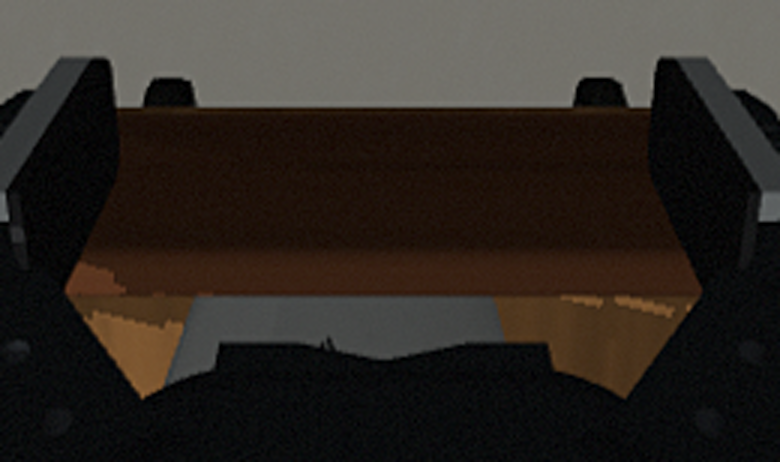

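View pics/sc7c.png

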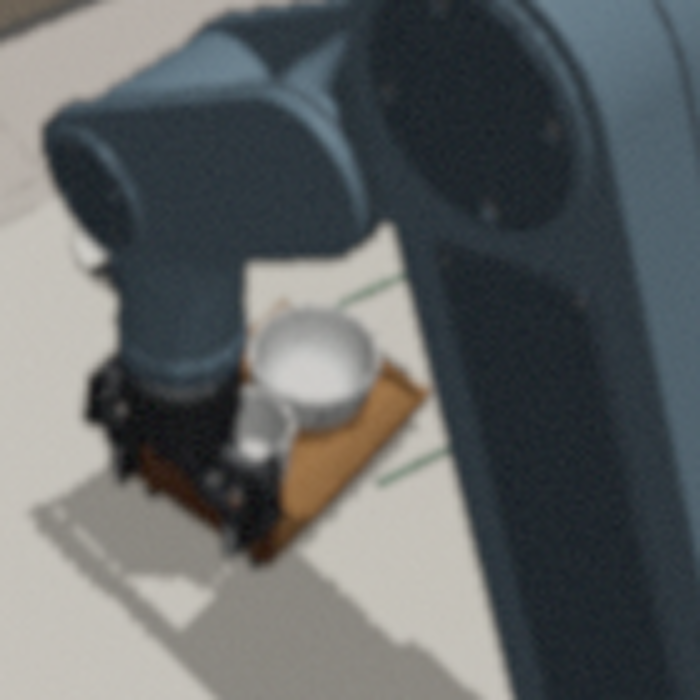

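View pics/si7c.png

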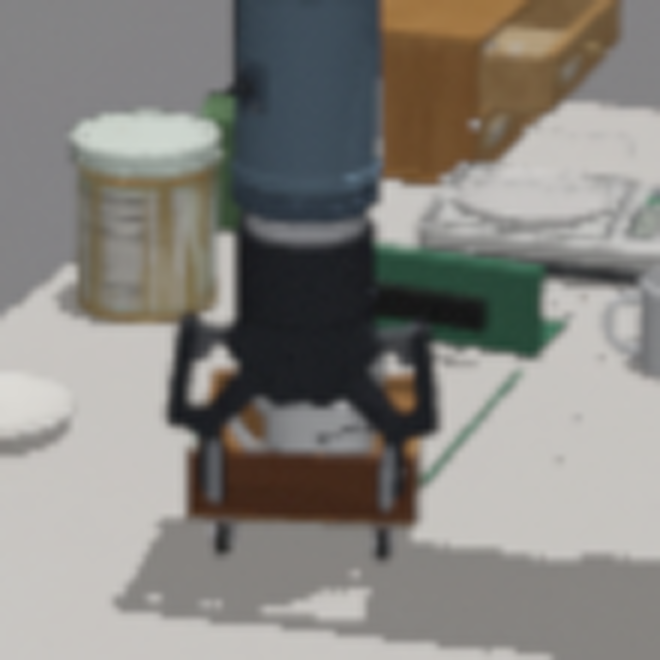

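```bash
python3 - <<'E'
from h import *
th=.297;t=np.array([496.7,183.4])
d=np.array([np.sin(th),-np.cos(th)]);l=np.array([np.cos(th),np.sin(th)])
for f,U,V,k,o,z in [("sc7",427,396,5,(210,120),46),("si7",189,515,6,(220,130),30),("si7",416,523,6,(220,130),30)]:
    p=px2w(load(f),(U+.5)/k-.5+o[0],(V+.5)/k-.5+o[1],z)[:2]; r=p-t; print(f,p.round(1),(r@d).round(1),(r@l).round(1))
E
```

```text
sc7 [486.  -11.9] 183.6 -67.4
si7 [563.1 188.8] 14.3 65.1
si7 [442.4 151.4] 14.7 -61.3
```

{"name": "play_rows", "arguments": {"increments": [[1.5, -4.8, 0, 0, 0], [2.9, -9.6, 0, 0, 0], [4.4, -14.3, 0, 0, 0], [5.9, -19.1, 0, 0, 0], [8.5, -23.6, 0, -0.012, 0]]}}

```text
time_s: 8.85
tcp_pos: [505.2, 159.8, 52.3]
orientation: [1.884, 2.514, 0.0]
wrist_force: [0.2, 1.2, 0.1]
finger_gap: 0.997
```

{"name": "play_rows", "arguments": {"increments": [[3.3, -4.3, 0, -0.02, 0], [6.5, -8.6, 0, -0.04, 0], [9.7, -13.0, 0, -0.061, 0], [12.7, -17.4, 0, -0.081, 0], [15.7, -21.9, 0, -0.101, 0]]}}

```text
time_s: 9.35
tcp_pos: [521.1, 138.0, 52.3]
orientation: [2.01, 2.414, 0.0]
wrist_force: [-0.3, 1.1, -0.0]
finger_gap: 1.0
```

```bash
python3 - <<'E'
from h import *
print(arm.sense()["tcp_pos"],arm.sense()["wrist_force"],arm.sense()["ft_torque"])
s=snap("wrist","w8"); crop(s,"w8c",130,230,390,384,3)
s=snap("scene","sc8"); crop(s,"sc8c",210,100,350,240,5)
s=snap("side","si8"); crop(s,"si8c",220,130,330,240,6)
E
```

```text
[521.07841952 137.9571714   52.31605923] [-0.29016609  1.07730157 -0.01694396] [0.2068675  0.01066507 0.07910028]
```

View pics/w8c.png

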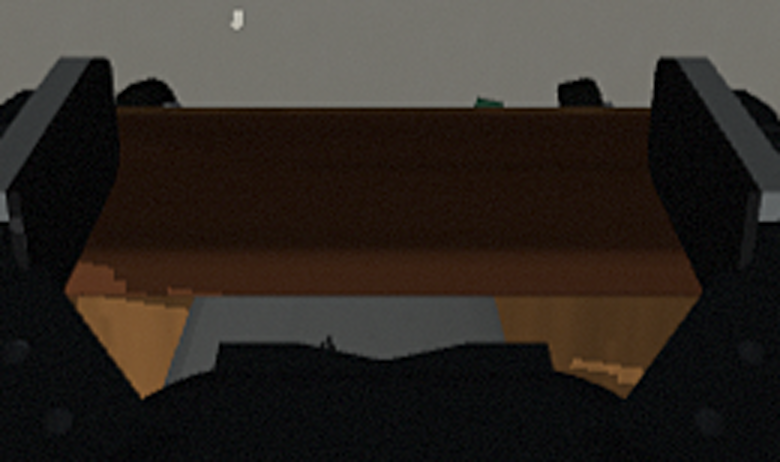

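View pics/sc8c.png

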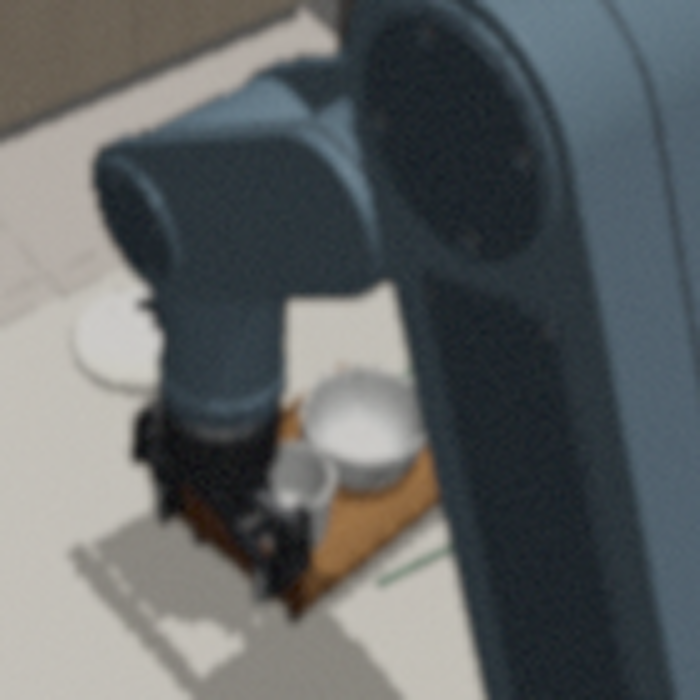

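View pics/si8c.png

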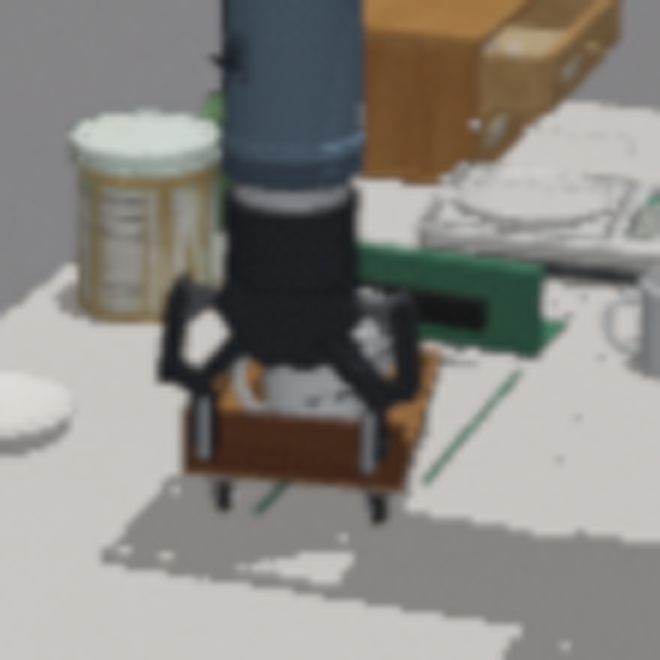

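```bash
python3 - <<'E'
from h import *
th=.184;t=np.array([521.1,138.])
d=np.array([np.sin(th),-np.cos(th)]);l=np.array([np.cos(th),np.sin(th)])
for f,U,V,k,o,z in [("w8",487,102,3,(130,230),0),("si8",186,471,6,(220,130),30),("si8",402,488,6,(220,130),30)]:
    p=px2w(load(f),(U+.5)/k-.5+o[0],(V+.5)/k-.5+o[1],z)[:2]; r=p-t; print(f,p.round(1),(r@d).round(1),(r@l).round(1))
E
```

```text
w8 [548.5 114.9] 27.7 22.8
si8 [586.7 135.9] 14.0 64.1
si8 [463.5 111.2] 15.8 -61.5
```

{"name": "play_rows", "arguments": {"increments": [[2.9, -4.6, 0, -0.02, 0], [5.7, -9.2, 0, -0.04, 0], [8.3, -13.9, 0, -0.061, 0], [10.9, -18.6, 0, -0.081, 0], [13.4, -23.4, 0, -0.101, 0]]}}

```text
time_s: 10.0
tcp_pos: [534.4, 114.5, 52.3]
orientation: [2.129, 2.31, 0.0]
wrist_force: [1.1, 1.0, -0.5]
finger_gap: 1.0
```

{"name": "play_rows", "arguments": {"increments": [[2.4, -4.8, 0, -0.02, 0], [4.7, -9.7, 0, -0.04, 0], [6.9, -14.7, 0, -0.061, 0], [9.0, -19.6, 0, -0.081, 0], [11.0, -24.6, 0, -0.101, 0]]}}

```text
time_s: 10.5
tcp_pos: [545.3, 89.9, 52.3]
orientation: [-2.243, -2.199, 0.0]
wrist_force: [1.1, 1.6, -1.4]
finger_gap: 1.001
```

```bash
python3 - <<'E'
from h import *
print(arm.sense()["tcp_pos"],arm.sense()["orientation"],arm.sense()["wrist_force"],arm.sense()["ft_torque"])
s=snap("wrist","w9")
s=snap("scene","sc9"); crop(s,"sc9c",210,80,350,220,5)
s=snap("side","si9"); crop(s,"si9c",220,130,330,230,7)
E
```

```text
[545.27002615  89.8974144   52.29679916] [-2.24318836e+00 -2.19945995e+00  6.82987214e-05] [ 1.0504748   1.59538856 -1.43341242] [ 0.25162454 -0.00446749  0.07593605]
```

View pics/w9.png

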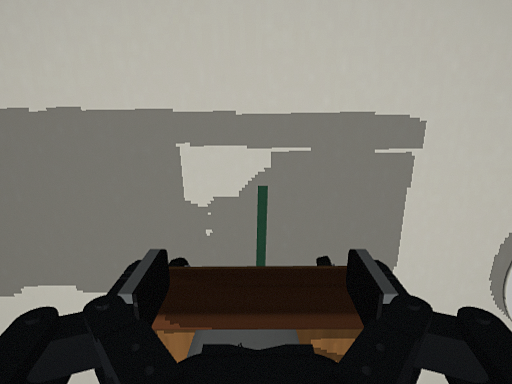

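View pics/sc9c.png

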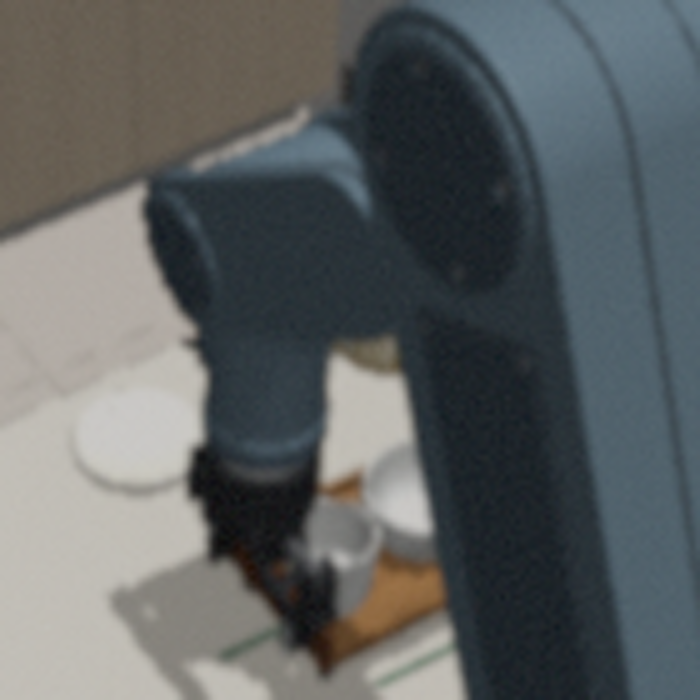

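View pics/si9c.png

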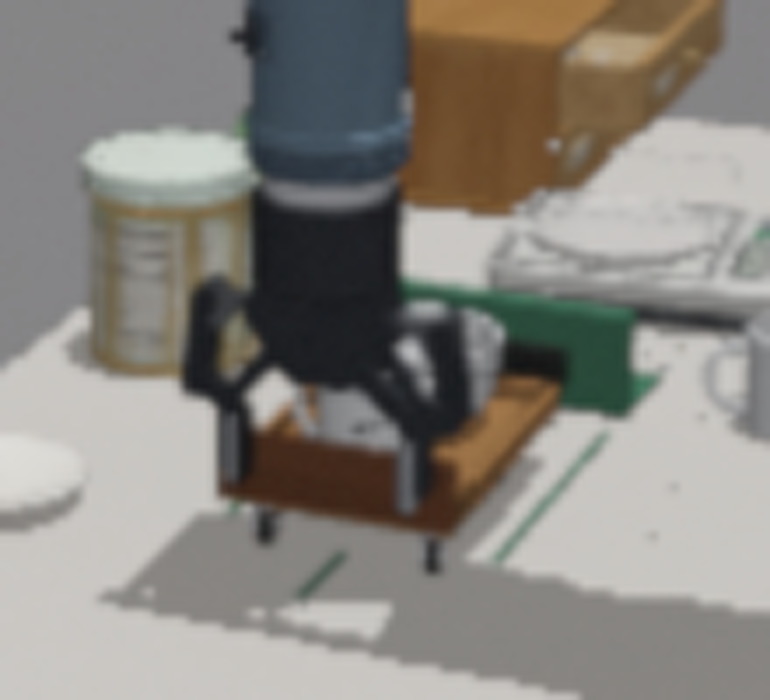

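```bash
python3 - <<'E'
from h import *
a=np.arctan2(2.19946,2.24319); th=2*a-np.pi/2; t=np.array([545.3,89.9]); print("th",th)
d=np.array([np.sin(th),-np.cos(th)]);l=np.array([np.cos(th),np.sin(th)])
for f,U,V,k,o,z in [("w9",263,186,1,(0,0),0),("w9",261.5,265,1,(0,0),0),("si9",219,497,7,(220,130),30),("si9",449,533,7,(220,130),30),("si9",604,436,7,(220,130),0),("si9",497,561,7,(220,130),0)]:
    p=px2w(load(f),(U+.5)/k-.5+o[0],(V+.5)/k-.5+o[1],z)[:2]; r=p-t; print(f,p.round(1),(r@d).round(1),(r@l).round(1))
E
```

```text
th -0.019685812639990363
w9 [549.2 115.4] -25.6 3.4
w9 [547.4  61.2] 28.6 2.7
si9 [610.1  76.4] 12.2 65.1
si9 [486.   74.5] 16.6 -59.0
si9 [ 465.2 -145.2] 236.6 -75.5
si9 [471.8  35.9] 55.4 -72.4
```

{"name": "play_rows", "arguments": {"increments": [[0.6, -4, 0, -0.007, 0], [1.1, -8, 0, -0.014, 0], [1.6, -12, 0, -0.021, 0], [2, -16, 0, -0.026, 0], [1.9, -18.5, 0, -0.026, 0]]}}

```text
time_s: 11.15
tcp_pos: [547.1, 71.4, 52.4]
orientation: [2.27, 2.172, 0.0]
wrist_force: [-0.5, 1.5, 0.3]
finger_gap: 1.001
```

{"name": "play_rows", "arguments": {"increments": [[-0.1, -2, 0, 0, 0], [-0.2, -4, 0, 0, 0], [-0.3, -6, 0, 0, 0], [-0.4, -8, 0, 0, 0], [-0.4, -9, 0, 0, 0]]}}

```text
time_s: 11.65
tcp_pos: [546.6, 62.7, 52.3]
orientation: [2.27, 2.172, -0.0]
wrist_force: [0.0, 1.3, 0.5]
finger_gap: 0.998
```

```bash
python3 - <<'E'
from h import *
print(arm.sense()["tcp_pos"],arm.sense()["orientation"],arm.sense()["wrist_force"],arm.sense()["ft_torque"])
s=snap("wrist","w10")
s=snap("side","si10"); crop(s,"si10c",220,130,330,230,7)
s=snap("scene","sc10"); crop(s,"sc10c",230,100,350,220,5)
E
```

```text
[546.62785118  62.65184205  52.32355488] [ 2.26976591e+00  2.17194835e+00 -5.53846537e-05] [0.04610438 1.2709077  0.48090139] [ 0.12875087  0.03025635 -0.03298214]
```

View pics/w10.png

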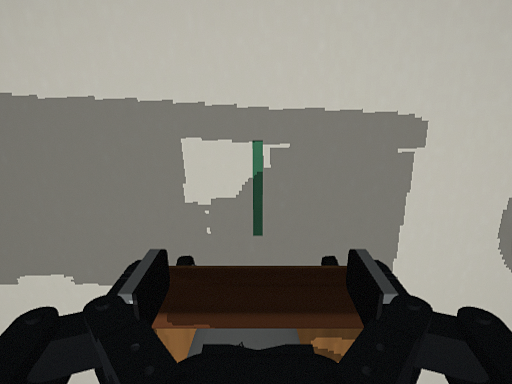

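View pics/si10c.png

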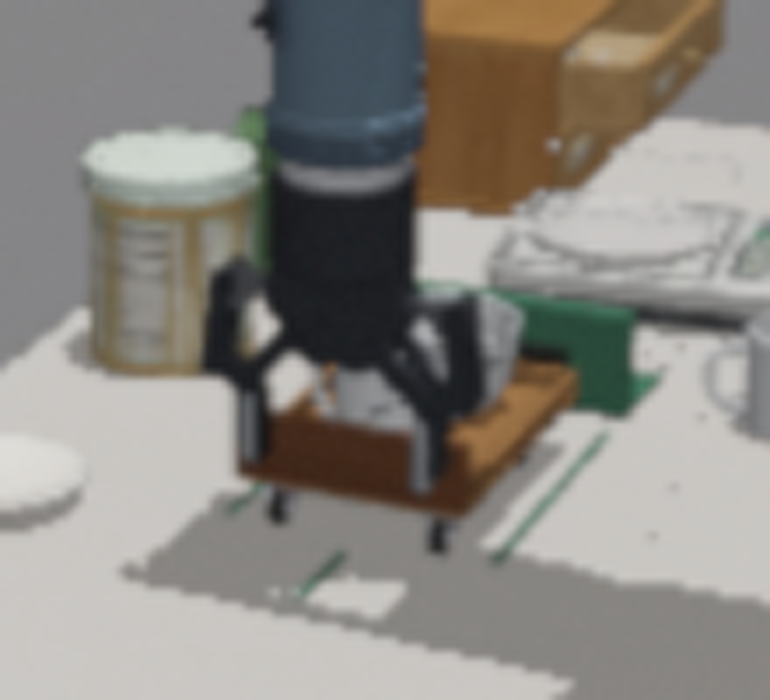

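{"name": "play_rows", "arguments": {"increments": [[-0.1, -1.5, 0, 0, 0], [-0.15, -3, 0, 0, 0], [-0.2, -4.5, 0, 0, 0], [-0.25, -6, 0, 0, 0], [-0.3, -7, 0, 0, 0]]}}

```text
time_s: 12.3
tcp_pos: [546.3, 55.7, 52.3]
orientation: [-2.27, -2.172, 0.0]
wrist_force: [0.1, 1.3, 0.3]
finger_gap: 0.993
```

{"name": "play_rows", "arguments": {"increments": [[0, -0.7, 0, 0, 0], [-0.05, -1.4, 0, 0, 0], [-0.1, -2, 0, 0, 0], [-0.1, -2.5, 0, 0, 0], [-0.1, -3, 0, 0, 0]]}}

```text
time_s: 12.8
tcp_pos: [546.2, 52.9, 52.3]
orientation: [-2.27, -2.172, 0.0]
wrist_force: [-0.2, 1.0, 0.3]
finger_gap: 1.004
```

{"name": "play_rows", "arguments": {"increments": [[0, -0.5, 0, 0, 0], [0, -1, 0, 0, 0], [-0.1, -1.5, 0, 0, 0], [-0.1, -2, 0, 0, 0], [-0.1, -2, 0, 0, 0]]}}

```text
time_s: 13.3
tcp_pos: [546.1, 51.0, 52.3]
orientation: [-2.27, -2.172, -0.0]
wrist_force: [1.3, 2.6, -0.7]
finger_gap: 1.001
```

{"name": "play_rows", "arguments": {"increments": [[0, -0.4, 0, 0, 0], [0, -0.8, 0, 0, 0], [0, -0.8, 0, 0, 0]]}}

```text
time_s: 13.6
tcp_pos: [546.1, 50.4, 52.3]
orientation: [-2.269, -2.172, -0.001]
wrist_force: [-0.5, 5.4, 0.3]
finger_gap: 1.0
```

{"name": "play_rows", "arguments": {"increments": [[0, 0, 0, 0, 0]]}}

```text
time_s: 13.7
tcp_pos: [546.1, 50.4, 52.3]
orientation: [-2.269, -2.172, -0.0]
wrist_force: [-0.4, 4.7, 0.1]
finger_gap: 0.997
```

```bash
python3 - <<'E'
from h import *
for i in range(4):
    s=arm.sense(); print(s["tcp_pos"].round(2),s["wrist_force"].round(2)); im=snap("side","si11")
crop(im,"si11c",220,130,330,230,7)
E
```

```text
[546.06  50.4   52.3 ] [-0.38  4.66  0.06]
[546.05  50.42  52.3 ] [-0.66  4.51  0.07]
[546.06  50.42  52.32] [ 0.25  5.03 -0.23]
[546.07  50.42  52.32] [-0.69  4.59  0.09]
```

View pics/si11c.png

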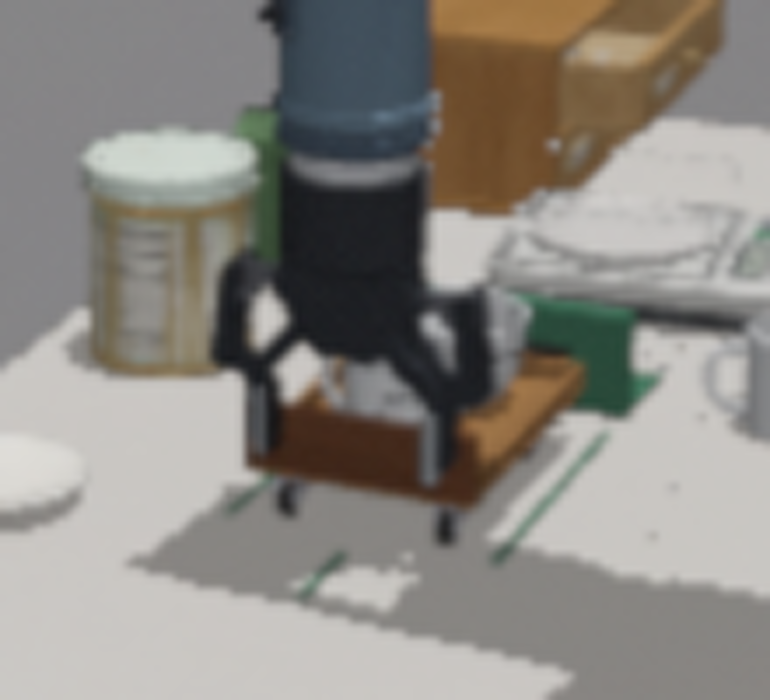

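{"name": "play_rows", "arguments": {"increments": [[0, -0.3, 0, 0, 0], [0, -0.6, 0, 0, 0], [0, -0.9, 0, 0, 0], [0, -0.9, 0, 0, 0], [0, -0.9, 0, 0, 0]]}}

```text
time_s: 14.4
tcp_pos: [546.0, 49.9, 52.3]
orientation: [-2.269, -2.172, -0.001]
wrist_force: [-0.1, 6.7, -0.5]
finger_gap: 1.002
```

```bash
python3 - <<'E'
from h import *
for i in range(3):
    s=arm.sense(); print(s["tcp_pos"].round(2),s["wrist_force"].round(2)); im=snap("wrist","w11")
crop(im,"w11c",130,130,390,284,3)
E
```

```text
[545.98  49.9   52.31] [-0.15  6.72 -0.47]
[546.02  49.9   52.33] [-0.61  7.22 -0.44]
[546.02  49.86  52.31] [-0.97  6.25  0.54]
```

View pics/w11c.png

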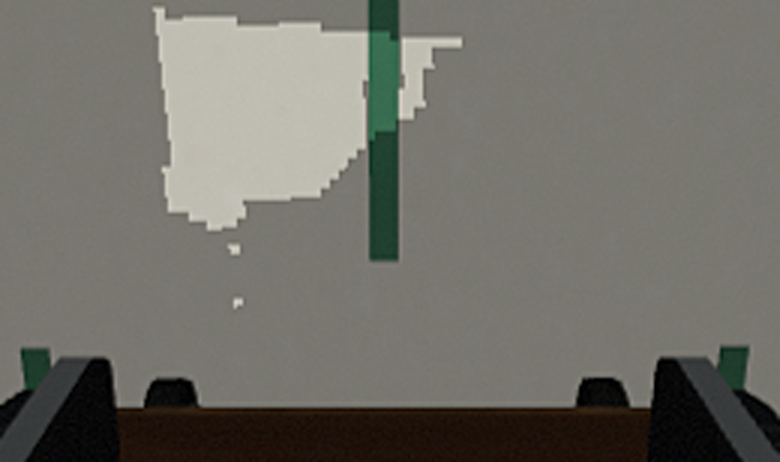

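{"name": "play_rows", "arguments": {"increments": [[0, -0.2, 0, 0, 0], [0, -0.5, 0, 0, 0], [0, -0.5, 0, 0, 0], [0, -0.5, 0, 0, 0]]}}

```text
time_s: 14.95
tcp_pos: [546.0, 49.6, 52.3]
orientation: [-2.269, -2.172, -0.001]
wrist_force: [-0.6, 7.7, 0.2]
finger_gap: 1.001
```

{"name": "play_rows", "arguments": {"increments": [[0, 0, 0, 0, 0], [0, 0, 0, 0, 0]]}}

```text
time_s: 15.15
tcp_pos: [546.0, 49.6, 52.3]
orientation: [-2.269, -2.172, -0.001]
wrist_force: [0.4, 8.0, 1.2]
finger_gap: 0.999
```

{"name": "play_rows", "arguments": {"increments": [[0, 0.2, 0, 0, 0], [0, 0.4, 0, 0, 0], [0, 0.6, 0, 0, 0], [0, 0.8, 0, 0, 0], [0, 1.0, 0, 0, 0]]}}

```text
time_s: 15.65
tcp_pos: [546.0, 50.0, 52.3]
orientation: [-2.269, -2.172, -0.0]
wrist_force: [-0.2, 5.3, -0.7]
finger_gap: 0.998
```

{"name": "play_rows", "arguments": {"increments": [[0, 0.15, 0, 0, 0], [0, 0.3, 0, 0, 0], [0, 0.45, 0, 0, 0], [0, 0.6, 0, 0, 0], [0, 0.75, 0, 0, 0]]}}

```text
time_s: 16.15
tcp_pos: [546.1, 50.3, 52.3]
orientation: [2.27, 2.172, -0.0]
wrist_force: [-0.3, 4.4, -1.2]
finger_gap: 0.998
```

{"name": "play_rows", "arguments": {"increments": [[0, 0.1, 0, 0, 0], [0, 0.2, 0, 0, 0], [0, 0.3, 0, 0, 0], [0, 0.4, 0, 0, 0], [0, 0.5, 0, 0, 0]]}}

```text
time_s: 16.65
tcp_pos: [546.1, 50.7, 52.3]
orientation: [2.27, 2.172, -0.0]
wrist_force: [-0.5, 0.9, -0.4]
finger_gap: 0.999
```

{"name": "play_rows", "arguments": {"increments": [[0, 0.1, 0, 0, 0], [0, 0.2, 0, 0, 0], [0, 0.3, 0, 0, 0], [0, 0.4, 0, 0, 0], [0, 0.5, 0, 0, 0]]}}

```text
time_s: 17.15
tcp_pos: [546.4, 51.2, 52.4]
orientation: [2.269, 2.172, 0.0]
wrist_force: [0.1, 0.2, 0.3]
finger_gap: 1.002
```

{"name": "play_rows", "arguments": {"increments": [[0, 0.1, 0, 0, 0], [0, 0.2, 0, 0, 0], [0, 0.4, 0, 0, 0], [0, 0.6, 0, 0, 0], [0, 1, 0, 0, 0]]}}

```text
time_s: 17.65
tcp_pos: [546.2, 52.4, 52.3]
orientation: [2.27, 2.172, -0.0]
wrist_force: [0.5, -0.2, -0.2]
finger_gap: 0.998
```

{"name": "play_rows", "arguments": {"increments": [[0, 1, 0, 0, 0], [0.1, 3, 0, 0, 0], [0.2, 6, 0, 0, 0], [0.4, 10, 0, 0, 0], [0.6, 15, 0, 0, 0]]}}

```text
time_s: 18.15
tcp_pos: [546.7, 67.8, 52.3]
orientation: [-2.27, -2.172, 0.0]
wrist_force: [-0.4, -0.2, -0.2]
finger_gap: 0.998
```

```bash
python3 - <<'E'
from h import *
s=arm.sense(); print(s["tcp_pos"].round(2),s["wrist_force"].round(2))
im=snap("wrist","w12")
im=snap("side","si12");crop(im,"si12c",220,130,330,230,7)
E
```

```text
[546.73  67.76  52.31] [-0.38 -0.23 -0.22]
```

View pics/w12.png

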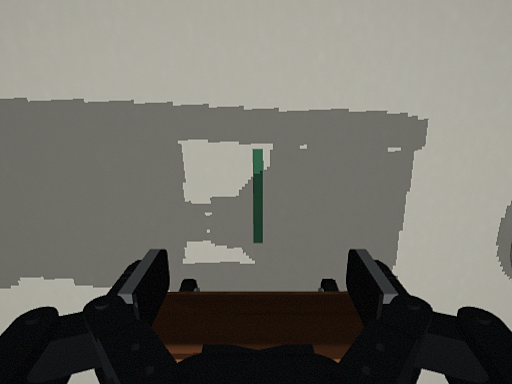

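View pics/si12c.png

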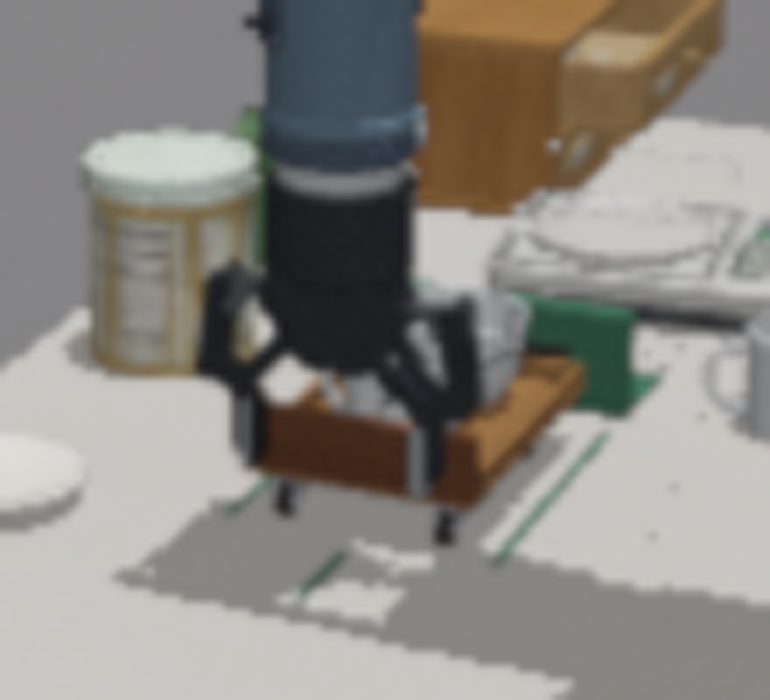

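{"name": "play_rows", "arguments": {"increments": [[0, 10, 20, 0, 0], [1, 20, 60, 0, 0], [1, 20, 100, 0, 0], [1, 20, 140, 0, 0], [1, 20, 180, 0, 0]]}}

```text
time_s: 18.75
tcp_pos: [547.4, 87.6, 233.9]
orientation: [-2.269, -2.173, 0.0]
wrist_force: [0.7, -0.7, -0.1]
finger_gap: 0.998
```

```bash
python3 - <<'E'
from h import *
im=snap("wrist","w13"); 
im=snap("side","si13");crop(im,"si13c",220,130,330,230,7)
E
```

```text
(no output)
```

View pics/w13.png

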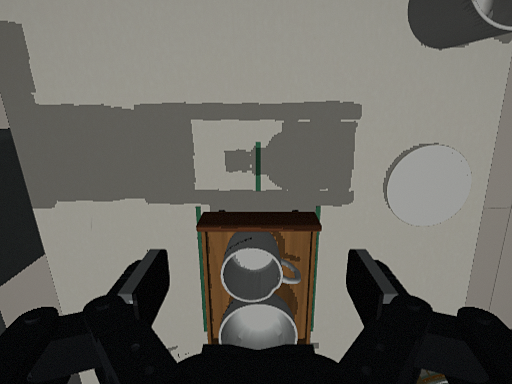

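View pics/si13c.png

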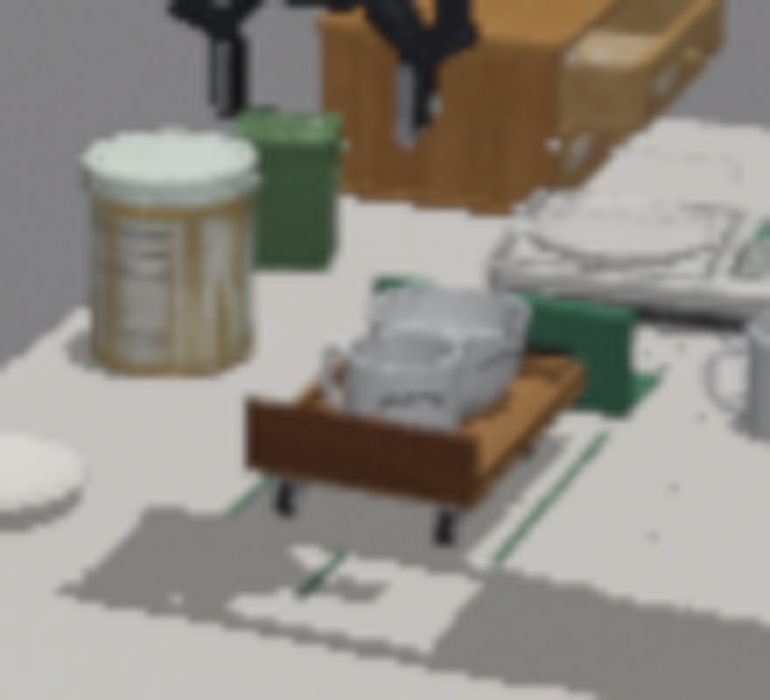

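```bash
python3 - <<'E'
from h import *
s=load("w13")
p,q=px2w(s,197,228,70),px2w(s,321,228,70); print(p.round(1),q.round(1),(p+q)/2, np.arctan2(*(q-p)[[1,0]]))
print(arm.finish_job())
E
```

```text
[482.7  39.   70. ] [610.5  33.6  70. ] [546.62334601  36.268957    70.        ] -0.042506694580580796
the job is handed in; nothing more can be done
None
```

The trolley is parked against the dock buffer and the job is handed in. I can't see the judge's verdict, but my checks agreed with the requirements.

- **Straight run:** I pushed the tailboard with two open fingertips for about 60 mm. The wrist view then showed both rear castors trailing straight. The front castors couldn't be seen in any view, so I inferred theirs from the distance rolled.
- **Steering:** I drove a gentle S-curve onto the dock's centre line. At contact the painted centre line lay in the middle of the wrist picture and the castors were straight.
- **Pressing home:** The nose met the buffer slowly, and I pressed until the wrist force read about 8.0 N, the highest reading I saw. The readings were only taken between moves. I then eased off over about 1.5 s until the wrist force was near zero, and backed the arm away.
- **Last checks:** The tailboard's angle measured −0.043 rad, against about −0.04 rad for the dock, so the trolley is square. It sits about 1 mm off the centre line. The bowl and cup are upright on the deck, and I touched nothing else on the worktop.
- **Less certain:** I couldn't measure the remaining touch on the buffer directly. I inferred it because the trolley did not visibly move after I let go. The camera also placed the tailboard about 3 mm closer to the dock than the arm's own position did, close to the cameras' 2 mm accuracy.

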